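# Clear the cutting mat and hang the frames on the drying rail

### The arm

A 7-joint arm with a two-finger parallel gripper is mounted at the origin on the work surface. World frame = base frame: x ahead of the robot, y to its left, z up, the work surface at z = 0. Lengths are in m, angles in rad, forces in N, time in s.
With the tool pointing down it reaches from about 0.4 to 0.875 m from the base axis. Payload 6.5 kg.
Tool frame: the origin (TCP) lies on the front face of the gripper's body, between the roots of the fingers; the fingertips stand 73 mm ahead of it and the grasp point (between the pads) lies 54 mm ahead of it (env.grasp_offset is the distance from the TCP to the grasp point, in m); z points along the fingers, y is the line along which they close (so a half turn about z gives the same grasp; the last joint's range is limited). The gripper opens to 85 mm and grips with 20 to 120 N. Pads are 22 mm wide; open, the fingers measure 114 mm over their backs; the gripper's body (76 mm by 85 mm) begins 54 mm behind the grasp point. The pads swing forward as they close: fully open they stand 13 mm farther back than shut.
Start: joints at [-1.286, 0.536, -0.004, 1.538, 0.003, 1.067, -0.071], TCP at [0.223, 0.61, 0.304] pointing down, gripper open.
Joint ranges: [-2.7, 2.7], [-0.37, 2.16], [-1.27, 1.26], [0.24, 2.4], [-1.31, 4.45], [0.19, 1.91], [-2.76, 2.76]. Speed limits (rad/s): [2.39, 2.39, 3.14, 3.14, 3.14, 3.14, 3.14].

### API

Orientations are given as a unit quaternion [w, x, y, z].
In Python, from bench import env gives the robot as it stands.
- The arm moves only by the tool apply_moves, never from a script. Its argument "plan" is a list of rows, each a list of 2 entries, a list of its own where there are three numbers: the shift along the tool's x, y, z normalised to -1 to 1, where 1 is 30 mm, then the turn, a rotation vector about the tool's x, y, z normalised to -1 to 1, where 1 is 6 degrees. A call has exactly 8 rows; each row shifts and turns the commanded pose from where the row before left it, along the tool's axes as they then stand; what a row does not reach is not made up. A row lasts 1/12 s, in which the tool goes at most 41.7 mm and 7.16 degrees, less where a joint would pass 70% of its speed; a pose out of reach is approached as far as the arm can. A call with a number of a shift or a turn outside -1 to 1 is refused whole. A call with a gripper value outside its range is refused whole. "claw" is the closure, from 0 (fully open) to 1 (shut), set as the call begins (left out, the last holds). The fingers move at their own pace and stop on an object; the grip force is fixed at half the most. Time passes only in rows, so rows that do not move let the fingers close, or fill a call up. It gives the time, the measured TCP pose, the force, the opening and the grip force at its end, in the units of the state.
- env.sense(): the state, without advancing time (a new reading comes with each control period).
- env.snapshot(name): name is "side" or "top"; returns a dict with "color" (420x560x3 uint8, red, green, blue), "K" (3x3 intrinsics, pixels), "T" (4x4, takes a point from camera to world coordinates). Camera axes: x right, y down, z forward; pixel columns grow to the right and rows downward; lengths in m; the calibration is good to about 2 mm. A picture is of the moment at which its call begins. There is no depth.
- env.hand_in(): hands the job in; it is judged then, once.
The state is a dict: "time_s": time; "qpos": joint angles; "joint_velocities": joint speeds; "joint_efforts": joint torques, N m; "eef_pos": TCP position; "tcp_rot": TCP orientation; "wrist_force": force on the tool from outside, world axes, zero at the start; "torque": the same for the moment, N m; "gripper_width": finger opening in m; "grip_force": force on a finger pad.
Only numpy, scipy, OpenCV 4.12 (cv2) and the standard library are available. Lean on these libraries where they do the work, as an engineer would, in place of code of your own. Each camera call takes 0.05 s, during which the arm holds its last target. There are 200 camera calls.

### The job

First clear the cutting mat: put every wood offcut and paper wad into the waste bin. Only when the scraps are all away, take each small wooden frame out of the rack and hang it on the drying rail, with the bar passing through its opening, so that every frame hangs freely from its top edge, at rest, without touching another frame. Leave the jar, paint bottles, mug and tape where they stand.

Things in the scene. Friction and masses are not known exactly. Their poses are not given: they have to be found in the camera images.
- frame_large: small empty picture frame of plain pale wood, 130 mm wide (its x), 150 mm tall (its z), 14 mm thick (its y); moulding 22 mm wide all round, so the opening is 86 x 106 mm, clear through along y. Starts upright in one slot of the rack. Origin: middle of its lower edge's underside; x along the width, y through the opening, z to the top edge. May be absent.
- frame_medium: small empty picture frame of plain pale wood, 120 mm wide (its x), 135 mm tall (its z), 14 mm thick (its y); moulding 22 mm wide all round, so the opening is 76 x 91 mm, clear through along y. Starts upright in one slot of the rack. Origin: middle of its lower edge's underside; x along the width, y through the opening, z to the top edge. May be absent.
- frame_small: small empty picture frame of plain pale wood, 110 mm wide (its x), 120 mm tall (its z), 14 mm thick (its y); moulding 22 mm wide all round, so the opening is 66 x 76 mm, clear through along y. Starts upright in one slot of the rack. Origin: middle of its lower edge's underside; x along the width, y through the opening, z to the top edge. May be absent.
- rack: fixed plywood rack, 150 (x) x 170 (y) x 52 mm high, with three parallel slots 18 mm wide and 40 mm deep running along its x, at y = -56, 0 and 56 mm; slot floor 12 mm above the origin. Origin: centre of its underside
- rail: fixed drying rail: wooden foot 120 (x) x 210 (y) x 12 mm; a steel post at y = +95 mm, no higher than the bar; a level steel bar, 12 mm diameter, along y, its axis 195 mm above the table, from the post (free from y = +85 mm) to its free end at y = -100 mm, where a tip turns up (to y = -114, z = 213 mm). Origin: centre of the foot's underside, under the bar's middle
- bar_tip (a point): point on the bar's axis at its free end, just where the tip turns up
- bar_root (a point): point on the bar's axis next to the post
- bin: fixed open black plastic waste bin, 130 (x) x 160 (y) mm, 62 mm high, wall 4 mm. Origin: centre of its underside
- mat: fixed grey cutting mat, 170 (x) x 260 (y) x 3 mm, on which the scraps lie. Origin: centre of its underside
- offcut_long: scrap: block-shaped offcut of pale wood moulding, 60 x 22 x 14 mm (x, y, z). Origin: centre of its underside. May be absent.
- offcut_short: scrap: block-shaped offcut of pale wood moulding, 35 x 22 x 22 mm (x, y, z). Origin: centre of its underside. May be absent.
- offcut_wide: scrap: block-shaped offcut of pale wood moulding, 45 x 30 x 18 mm (x, y, z). Origin: centre of its underside. May be absent.
- wad_a: scrap: crumpled wad of white paper, stiff, about 36 x 34 x 30 mm (x, y, z) with bumps. Origin: centre of its underside. May be absent.
- wad_b: scrap: crumpled wad of white paper, stiff, about 36 x 34 x 30 mm (x, y, z) with bumps. Origin: centre of its underside. May be absent.
- jar: bystander: small screw-top jar, 46 mm across, 58 mm high, standing on the mat among the scraps; leave it. Origin: centre of its base
- paint_a: bystander: paint bottle with a black cap, 60 mm across, 130 mm high, beyond the bin. Origin: centre of its base
- paint_b: bystander: paint bottle with a black cap, 60 mm across, 130 mm high, beyond the bin. Origin: centre of its base
- mug: bystander: small white mug, 68 mm across, 60 mm high, between robot and rack. Origin: centre of its base
- tape: bystander: roll of brown tape lying flat, 90 mm across, 24 mm high, between robot and rail. Origin: centre of its underside

How it is judged:
On the way, in this order (a step that is already met when the one before it is completed fails the run):
1. every scrap that is there lies in the waste bin (x of offcut_long in the frame of bin between -0.062 and 0.062 m and y of offcut_long in the frame of bin between -0.077 and 0.077 m and z of each of offcut_long, offcut_short, offcut_wide, wad_a, wad_b in the frame of bin below 0.055 m and x of offcut_short in the frame of bin between -0.062 and 0.062 m and y of offcut_short in the frame of bin between -0.077 and 0.077 m and x of offcut_wide in the frame of bin between -0.062 and 0.062 m and y of offcut_wide in the frame of bin between -0.077 and 0.077 m and x of wad_a in the frame of bin between -0.062 and 0.062 m and y of wad_a in the frame of bin between -0.077 and 0.077 m and x of wad_b in the frame of bin between -0.062 and 0.062 m and y of wad_b in the frame of bin between -0.077 and 0.077 m), for 0.2 s.
2. every frame that is there hangs on the rail (x of frame_large in the frame of rail between -0.035 and 0.035 m and y of frame_large in the frame of rail between -0.098 and 0.092 m and z of frame_large in the frame of rail between 0.061 and 0.085 m and angle between each of frame_large, frame_medium, frame_small's own z axis and vertical below 0.3 rad and contact force between each of frame_large, frame_medium, frame_small and rail above 0.2 N and linear speed of each of frame_large, frame_medium, frame_small below 0.06 m/s and x of frame_medium in the frame of rail between -0.035 and 0.035 m and y of frame_medium in the frame of rail between -0.098 and 0.092 m and z of frame_medium in the frame of rail between 0.076 and 0.1 m and x of frame_small in the frame of rail between -0.035 and 0.035 m and y of frame_small in the frame of rail between -0.098 and 0.092 m and z of frame_small in the frame of rail between 0.091 and 0.115 m), for 0.2 s.
At the end, for the whole second after the job is handed in: Every offcut and wad lies inside the bin; every frame hangs on the bar through its opening, its top moulding resting on the bar between the tip and the post (height within 12 mm, centred within 35 mm, tilt below 0.3 rad), still, and no frame touches another (all of step 1 and all of step 2 and contact force between frame_large and frame_medium below 0.02 N and contact force between each of frame_large, frame_medium and frame_small below 0.02 N).
It fails at once if a bystander (jar, paint bottle, mug or tape) is shifted by more than 50 mm or tipped over (distance of any of jar, paint_a, paint_b, mug, tape from where it was at the start of the episode above 0.05 m or angle between any of jar, paint_a, paint_b, mug, tape's own z axis and vertical above 0.5 rad).
Of offcut_long, offcut_short, offcut_wide, wad_a, wad_b only 4 to 5 are there at a start; the rules pass over those that are not, and their reading is None.
Of frame_large, frame_medium, frame_small only 2 to 3 are there at a start; the rules pass over those that are not, and their reading is None.
At some moment in a run one of offcut_long, offcut_short, offcut_wide, wad_a, wad_b may be knocked a few centimetres aside while the robot is not near it.
It also fails if it takes over 210 s, if anything falls off the work surface, if the arm or the gripper's body presses on something with over 40 N, if the wrist force passes 120 N, or if a joint passes its speed limit or range.

## Working session

There is one attempt and no reset: what is moved stays moved. The work goes in short steps, Python scripts to look and compute and a tool call to move; the robot and the scene stay as the last step left them, time stands still between calls to the robot, and variables do not carry over. Pictures are saved under pics/ and viewed, at most 14 in all, crops included, and the job is handed in when it is done.

Besides the shell and the picture viewer there is one more tool, called as name(argument=value, ...), one argument or row to a line, values as JSON. apply_moves: Moves the arm, as the interface text tells. Scaled input: -1 to 1 covers 30 mm each way for a shift and 6 degrees each way for a turn. Its arguments: {"type":"object","properties":{"plan":{"type":"array","items":{"type":"array"}},"claw":{"type":"number"}},"required":["plan"]}

```bash
ls; mkdir -p pics; python3 - <<'E'
from bench import env
import cv2
print(env.sense(), env.grasp_offset)
for n in ("side","top"):
    s=env.snapshot(n); cv2.imwrite(f"pics/{n}0.png",s["color"][:,:,::-1]); print(n,s["K"],s["T"])
E
```

```text
pics
{'time_s': 0.0, 'qpos': array([-1.28622648,  0.5372172 , -0.00444158,  1.53886018,  0.00258656,
        1.06728907, -0.07121414]), 'joint_velocities': array([-3.41822527e-04, -1.10634603e-05, -5.48691122e-04, -1.11029580e-03,
       -1.73825860e-04, -4.25461680e-04, -1.15908984e-03]), 'joint_efforts': array([ 2.45604446e-05, -5.83414793e+01,  1.04841616e+00, -2.59111834e+01,
        1.23163921e-02,  9.46534972e-03, -8.28774489e-06]), 'eef_pos': array([0.22318517, 0.60994864, 0.30298491]), 'tcp_rot': array([-9.66826601e-05,  1.74460602e-01,  9.84663758e-01, -8.78728318e-04]), 'wrist_force': array([0.1322045 , 0.96872454, 0.96917116]), 'torque': array([ 0.00407471, -0.05406879, -0.06972263]), 'grip_force': 0.0, 'gripper_width': 0.085116377874818} 0.0539
side [[431.75022845   0.         274.46282974]
 [  0.         431.75022845 206.03252033]
 [  0.           0.           1.        ]] [[ 0.75666705 -0.31703659  0.5717891  -0.08011373]
 [-0.65333696 -0.39958145  0.64302837 -0.72684732]
 [ 0.02461279 -0.86012933 -0.50948184  0.6886447 ]
 [ 0.          0.          0.          1.        ]]
top [[531.69271887   0.         289.0451055 ]
 [  0.         531.69271887 201.35507091]
 [  0.           0.           1.        ]] [[-0.00202611 -0.99070007  0.13604874  0.33106532]
 [-0.99996874  0.00304702  0.00729615 -0.03042491]
 [-0.00764284 -0.1360297  -0.99067528  1.52820249]
 [ 0.          0.          0.          1.        ]]
```

View pics/top0.png

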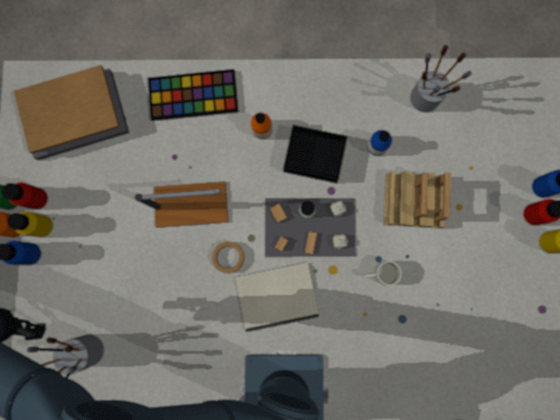

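View pics/side0.png

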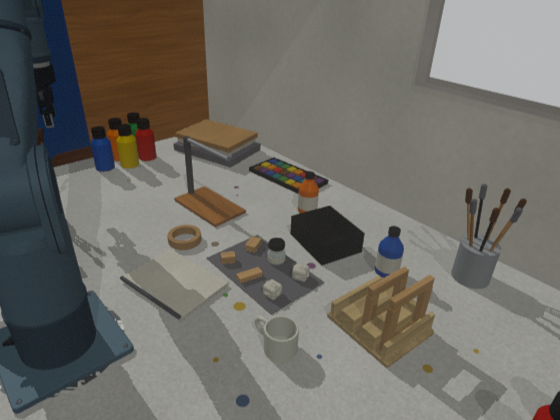

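Top view: offcuts near (278,213), (281,243) and (311,243), wads near (338,208) and (340,241), jar at (307,208), bin at (316,153). The rack is at (418,200), and the rail's bar runs from (145,200) to (218,191). The side view agrees. I'll zoom in on the details.

```bash
cat > h.py <<'E'
import numpy as np, cv2
from bench import env
def ray(s,p):
    d=np.linalg.inv(s["K"])@[p[0],p[1],1.]; return s["T"][:3,3], s["T"][:3,:3]@d
def onz(s,p,z):
    o,d=ray(s,p); return o+d*(z-o[2])/d[2]
def tri(s1,p1,s2,p2):
    o,d=ray(s1,p1);q,e=ray(s2,p2)
    a=np.linalg.lstsq(np.c_[d,-e],q-o,rcond=None)[0]
    A,B=o+d*a[0],q+e*a[1]; return (A+B)/2, np.linalg.norm(A-B)
def proj(s,X):
    c=s["T"][:3,:3].T@(np.asarray(X)-s["T"][:3,3]); u=s["K"]@c; return u[:2]/u[2]
E
python3 - <<'E'
from h import *
t=cv2.imread("pics/top0.png");s=cv2.imread("pics/side0.png")
a=cv2.resize(t[165:265,260:460],None,fx=4,fy=4,interpolation=cv2.INTER_CUBIC)
cv2.imwrite("pics/c1.png",cv2.convertScaleAbs(a,alpha=1.5))
a=cv2.resize(s[230:370,200:440],None,fx=3.3,fy=3.3,interpolation=cv2.INTER_CUBIC)
cv2.imwrite("pics/c2.png",cv2.convertScaleAbs(a,alpha=1.5))
b=cv2.resize(t[170:240,130:240],None,fx=4,fy=4);c=cv2.resize(s[125:225,170:250],None,fx=4,fy=4)
o=np.zeros((400,760,3),np.uint8);o[:280,:440]=b;o[:,440:]=c
cv2.imwrite("pics/c3.png",cv2.convertScaleAbs(o,alpha=1.5))
E
```

```text
(no output)
```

View pics/c1.png

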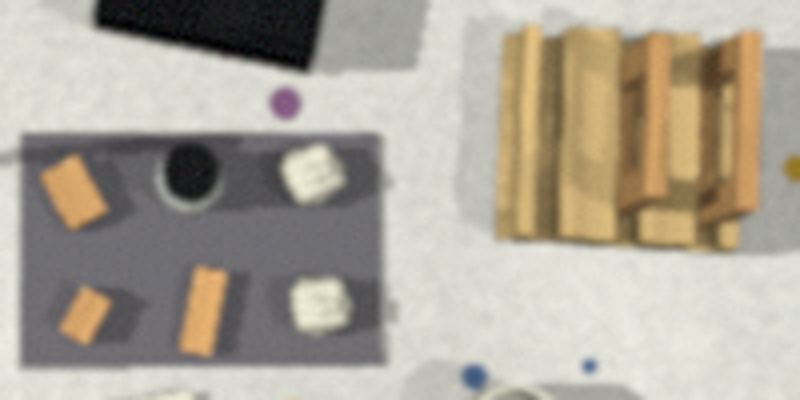

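View pics/c2.png

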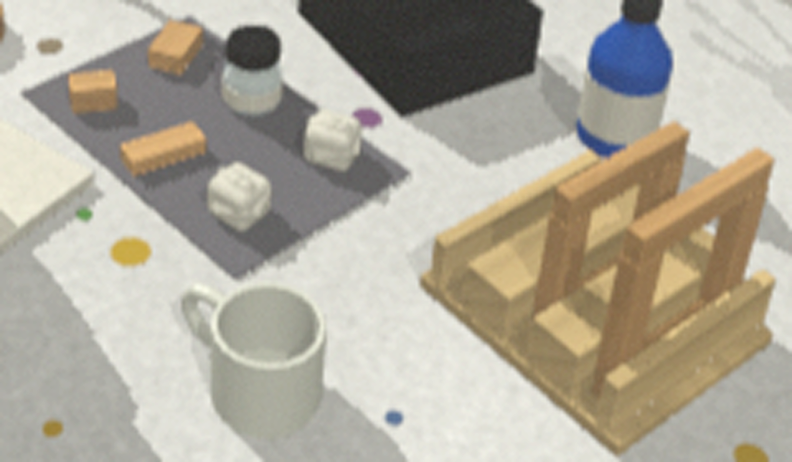

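View pics/c3.png

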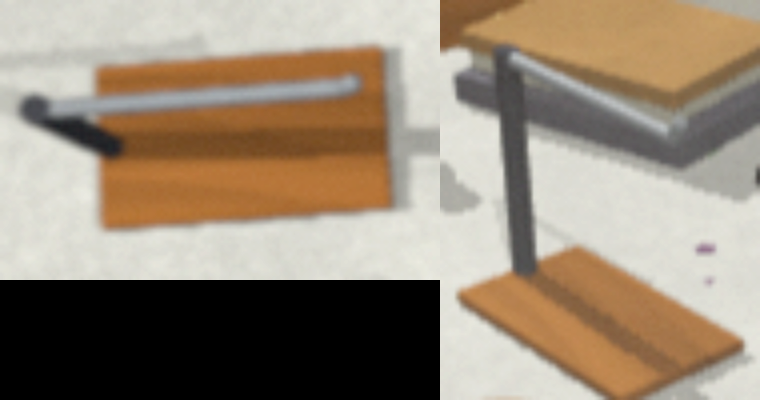

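The rack holds two frames, in its middle and right slots (c1 x≈650 and 745). All five scraps are on the mat. The bar runs in c3-top from (45,108) to (350,85), with its free end on the right. Next I'll measure.

```bash
cat > scr.py <<'E'
from h import *
def blobs(s,name):
    hsv=cv2.cvtColor(s["color"],cv2.COLOR_RGB2HSV)
    # mat quad limits (world plane z=3mm) -> image roi
    return hsv
def scraps(S):
    out={}
    M={}
    for n in S:
        s=S[n];hsv=cv2.cvtColor(s["color"],cv2.COLOR_RGB2HSV)
        roi=np.zeros(hsv.shape[:2],np.uint8)
        q=np.array([proj(s,[x,y,.01]) for x,y in ((.455,-.165),(.455,.105),(.64,.105),(.64,-.165))],np.int32)
        cv2.fillConvexPoly(roi,q,255)
        H,Sa,V=[hsv[...,i].astype(int) for i in range(3)]
        M[n]={"wood":((Sa>90)&(H<22)&(V>90)&(roi>0)),"pap":((Sa<60)&(V>115)&(roi>0))}
    for k in ("wood","pap"):
        L={}
        for n in S:
            cs,_=cv2.findContours(M[n][k].astype(np.uint8),cv2.RETR_EXTERNAL,cv2.CHAIN_APPROX_NONE)
            L[n]=[c for c in cs if cv2.contourArea(c)>40]
        cen=lambda c:(lambda m:(m["m10"]/m["m00"],m["m01"]/m["m00"]))(cv2.moments(c))
        for c in L["top"]:
            r=cv2.minAreaRect(c);p=cen(c)
            b=[min(((*tri(S["top"],p,S["side"],cen(d)),cv2.contourArea(d)) for d in L["side"]),key=lambda x:x[1])] if L["side"] else None
            box=np.array([onz(S["top"],v,.02)[:2] for v in cv2.boxPoints(r)])
            e1,e2=box[1]-box[0],box[2]-box[1];l=e1 if np.linalg.norm(e1)>np.linalg.norm(e2) else e2
            print(k,np.round(p,1),cv2.contourArea(c),"flat(.015)",np.round(onz(S["top"],p,.015)[:2],3),"tri",[np.round(b[0][0],3),round(b[0][1],3)],
             "size",np.round(sorted([np.linalg.norm(e1),np.linalg.norm(e2)]),3),"long ang",round(np.degrees(np.arctan2(l[1],l[0]))%180))
E
python3 - <<'E'
from scr import *
S={n:env.snapshot(n) for n in("top","side")}
scraps(S)
T=lambda u,v:(260+(u+.5)/4-.5,165+(v+.5)/4-.5); D=lambda u,v:(200+(u+.5)/3.3-.5,230+(v+.5)/3.3-.5)
T3=lambda u,v:(130+u/4-.4,170+v/4-.4); D3=lambda u,v:(170+(u-440)/4-.4,125+v/4-.4)
def p(n,a,b): x,g=tri(S["top"],a,S["side"],b); print(n,np.round(x,4),round(g,4))
p("mid far outer corner(right)",T(669,36),D(687,131))
p("mid near left",T(643,206),D(556,190))
p("right far right corner",T(762,31),D(771,158))
p("right near left",T(732,214),D(630,237))
p("bar root",T3(45,108),D3(518,58)); p("bar tip",T3(350,86),D3(675,131))
for c in ((98,66),(383,46),(392,207),(103,228)): print("foot",np.round(onz(S["top"],T3(*c),.012),4))
for c in ((497,238),(740,248)): print("rack base near",np.round(onz(S["top"],T(*c),.012),4))
for c in ((285,127),(347,139),(337,182),(284,171)): print("bin rim",np.round(onz(S["top"],c,.062),4))
for c in ((190,172),): print("jar",np.round(onz(S["top"],T(*c),.058),4))
for c in ((261,122),(381,140)): print("paint top",np.round(onz(S["top"],c,.13),4))
for a in (388,272),: print("mug",np.round(onz(S["top"],a,.06),4))
for a in (228,257),: print("tape",np.round(onz(S["top"],a,.024),4))
E
```

```text
wood [278.2 212.7] 155.5 flat(.015) [0.506 0.012] tri [array([0.505, 0.013, 0.013]), np.float64(0.004)] size [0.032 0.046] long ang 26
pap [254.7 218.2] 448.0 flat(.015) [0.491 0.079] tri [array([ 0.534,  0.046, -0.006]), np.float64(0.107)] size [0.054 0.072] long ang 1
pap [336.1 207.8] 88.0 flat(.015) [ 0.52  -0.154] tri [array([ 0.485, -0.13 ,  0.118]), np.float64(0.054)] size [0.026 0.037] long ang 179
pap [283.9 185.4] 2235.0 flat(.015) [ 0.585 -0.005] tri [array([0.579, 0.002, 0.001]), np.float64(0.021)] size [0.105 0.272] long ang 90
mid far outer corner(right) [ 0.5959 -0.3872  0.1302] 0.0021
mid near left [ 0.4843 -0.3684  0.1306] 0.005
right far right corner [ 0.5955 -0.4437  0.1457] 0.0039
right near left [ 0.4779 -0.4245  0.1382] 0.0045
bar root [0.529  0.3548 0.195 ] 0.0036
bar tip [0.539  0.1618 0.2016] 0.0024
foot [0.5851 0.3714 0.012 ]
foot [0.5991 0.1651 0.012 ]
foot [0.482 0.157 0.012]
foot [0.4674 0.364  0.012 ]
rack base near [ 0.4728 -0.2901  0.012 ]
rack base near [ 0.4651 -0.4631  0.012 ]
bin rim [ 0.7455 -0.0086  0.062 ]
bin rim [ 0.7098 -0.1838  0.062 ]
bin rim [ 0.5866 -0.1538  0.062 ]
bin rim [ 0.6184 -0.0056  0.062 ]
jar [ 0.5152 -0.0699  0.058 ]
paint top [0.7405 0.0555 0.13  ]
paint top [ 0.6891 -0.2682  0.13  ]
mug [ 0.3369 -0.2897  0.06  ]
tape [0.3799 0.153  0.024 ]
```

```bash
sed -i 's/((.455,-.165),(.455,.105),(.64,.105),(.64,-.165))/((.374,-.197),(.374,.042),(.545,.042),(.545,-.197))/' scr.py; python3 - <<'E'
from scr import *
S={n:env.snapshot(n) for n in("top","side")}
scraps(S)
for c in ((22,133),(380,133),(385,365),(22,365)): print(np.round(onz(S["top"],(260+c[0]/4,165+c[1]/4),.003),3))
E
```

```text
wood [281.1 243.5] 87.0 flat(.015) [0.418 0.004] tri [array([0.417, 0.004, 0.015]), np.float64(0.002)] size [0.023 0.036] long ang 150
wood [310.5 242.5] 149.5 flat(.015) [ 0.421 -0.08 ] tri [array([ 0.42 , -0.08 ,  0.011]), np.float64(0.002)] size [0.023 0.061] long ang 168
wood [278.1 212.7] 153.5 flat(.015) [0.506 0.012] tri [array([0.505, 0.013, 0.013]), np.float64(0.004)] size [0.032 0.046] long ang 26
pap [302.  257.8] 126.5 flat(.015) [ 0.377 -0.056] tri [array([ 0.419, -0.09 , -0.02 ]), np.float64(0.105)] size [0.006 0.237] long ang 90
pap [339.  240.5] 117.5 flat(.015) [ 0.426 -0.161] tri [array([ 0.426, -0.16 ,  0.024]), np.float64(0.0)] size [0.031 0.034] long ang 90
pap [337.2 207.8] 112.5 flat(.015) [ 0.52  -0.157] tri [array([ 0.519, -0.156,  0.026]), np.float64(0.0)] size [0.033 0.033] long ang 116
[0.55  0.049 0.003]
[ 0.549 -0.21   0.003]
[ 0.382 -0.211  0.003]
[0.382 0.048 0.003]
```

apply_moves(
  plan=[
    [[0, 0, 0], [0, 0, -0.84]],
    [[0, 0, 0], [0, 0, -0.84]],
    [[0, 0, 0], [0, 0, -0.84]],
    [[0, 0, 0], [0, 0, -0.84]],
    [[-0.8, -1, 0], [0, 0, 0]],
    [[-0.8, -1, 0], [0, 0, 0]],
    [[-0.8, -1, 0], [0, 0, 0]],
    [[-0.8, -1, 0], [0, 0, 0]],
  ],
  claw=0.3,
)

```text
time_s: 0.97
eef_pos: [0.3203, 0.489, 0.3038]
tcp_rot: [0.0, -0.001, 1.0, -0.0]
wrist_force: [0.2, 0.0, -0.2]
gripper_width: 0.0599
grip_force: 0.0
```

apply_moves(
  plan=[
    [[-0.8, -1, 0], [0, 0, 0]],
    [[-0.8, -1, 0], [0, 0, 0]],
    [[-0.8, -1, 0], [0, 0, 0]],
    [[-0.8, -1, 0], [0, 0, 0]],
    [[0, -1, 0], [0, 0, 0]],
    [[0, -1, 0], [0, 0, 0]],
    [[0, -1, 0], [0, 0, 0]],
    [[0, -1, 0], [0, 0, 0]],
  ],
)

```text
time_s: 1.63
eef_pos: [0.4157, 0.2491, 0.3039]
tcp_rot: [0.0, -0.0, 1.0, 0.0]
wrist_force: [0.0, -0.1, 0.3]
gripper_width: 0.0598
grip_force: 0.0
```

apply_moves(
  plan=[
    [[0, -1, 0.4], [0, 0, 0]],
    [[0, -1, 0.4], [0, 0, 0]],
    [[0, -1, 0.4], [0, 0, 0]],
    [[0, -1, 0.4], [0, 0, 0]],
    [[0, -1, 0.4], [0, 0, 0]],
    [[0, -1, 0.4], [0, 0, 0]],
    [[0, -1, 0.4], [0, 0, 0]],
    [[0, 0, 0.4], [0, 0, 0]],
  ],
)

```text
time_s: 2.3
eef_pos: [0.4156, 0.035, 0.2076]
tcp_rot: [-0.0, 0.003, 1.0, -0.001]
wrist_force: [-0.3, 0.2, -0.2]
gripper_width: 0.06
grip_force: 0.0
```

apply_moves(
  plan=[
    [[-0.04, -0.57, 0.5], [0, 0, 1]],
    [[0, -0.57, 0.5], [0, 0, 1]],
    [[0, 0, 0.65], [0, 0, 1]],
    [[0, 0, 0.65], [0, 0, 1]],
    [[0, 0, 0.65], [0, 0, 1]],
    [[0, 0, 0.65], [0, 0, 0]],
    [[0, 0, 0.65], [0, 0, 0]],
    [[0, 0, 0], [0, 0, 0]],
  ],
)

```text
time_s: 2.97
eef_pos: [0.4141, 0.0065, 0.0781]
tcp_rot: [-0.002, 0.258, 0.966, -0.001]
wrist_force: [0.1, 0.2, 0.2]
gripper_width: 0.0596
grip_force: 0.0
```

apply_moves(
  plan=[
    [[0, 0, 0], [0, 0, 0]],
    [[0, 0, 0], [0, 0, 0]],
    [[0, 0, 0], [0, 0, 0]],
    [[0, 0, 0], [0, 0, 0]],
    [[0, 0, 0], [0, 0, 0]],
    [[0, 0, 0], [0, 0, 0]],
    [[0, 0, 0], [0, 0, 0]],
    [[0, 0, 0], [0, 0, 0]],
  ],
  claw=1,
)

```text
time_s: 3.63
eef_pos: [0.4162, 0.0066, 0.0817]
tcp_rot: [0.001, 0.258, 0.966, 0.0]
wrist_force: [-1.6, -0.3, 5.6]
gripper_width: 0.0204
grip_force: 59.2
```

apply_moves(
  plan=[
    [[0, 0, -0.87], [0, 0, -1]],
    [[0, 0, -0.87], [0, 0, -1]],
    [[0, 0, -0.87], [0, 0, -1]],
    [[0, 0, -0.87], [0, 0, -1]],
    [[0, 0, -0.87], [0, 0, -1]],
    [[-1, -0.36, 0], [0, 0, 0]],
    [[-1, -0.36, 0], [0, 0, 0]],
    [[-1, -0.36, 0], [0, 0, 0]],
  ],
)

```text
time_s: 4.3
eef_pos: [0.507, -0.0261, 0.2131]
tcp_rot: [0.002, -0.001, 1.0, 0.0]
wrist_force: [-0.1, 0.5, 0.6]
gripper_width: 0.021
grip_force: 58.7
```

apply_moves(
  plan=[
    [[-1, -0.36, 0], [0, 0, 0]],
    [[-1, -0.36, 0], [0, 0, 0]],
    [[-1, -0.36, 0], [0, 0, 0]],
    [[-1, -0.36, 0], [0, 0, 0]],
    [[-1, -0.36, 0], [0, 0, 0]],
    [[0, 0, 0.9], [0, 0, 0]],
    [[0, 0, 0.9], [0, 0, 0]],
    [[0, 0, 0.9], [0, 0, 0]],
  ],
)

```text
time_s: 4.97
eef_pos: [0.6563, -0.08, 0.1304]
tcp_rot: [0.001, -0.0, 1.0, -0.0]
wrist_force: [-0.6, 1.1, -0.4]
gripper_width: 0.0208
grip_force: 58.7
```

apply_moves(
  plan=[
    [[0, 0, 0], [0, 0, 0]],
    [[0, 0, 0], [0, 0, 0]],
    [[0, 0, 0], [0, 0, 0]],
    [[0, 0, 0], [0, 0, 0]],
    [[0, 0, 0], [0, 0, 0]],
    [[0, 0, -0.9], [0, 0, 0]],
    [[0, 0, -0.9], [0, 0, 0]],
    [[0, 0, -0.9], [0, 0, 0]],
  ],
  claw=0.3,
)

```text
time_s: 5.63
eef_pos: [0.6556, -0.0796, 0.213]
tcp_rot: [0.0, -0.001, 1.0, -0.0]
wrist_force: [0.1, -0.2, 0.5]
gripper_width: 0.0595
grip_force: 0.0
```

apply_moves(
  plan=[
    [[0.98, 0, 0], [0, 0, 0]],
    [[0.98, 0, 0], [0, 0, 0]],
    [[0.98, 0, 0], [0, 0, 0]],
    [[0.98, 0, 0], [0, 0, 0]],
    [[0.98, 0, 0], [0, 0, 0]],
    [[0.98, 0, 0], [0, 0, 0]],
    [[0.98, 0, 0], [0, 0, 0]],
    [[0.98, 0, 0], [0, 0, 0]],
  ],
)

```text
time_s: 6.3
eef_pos: [0.4194, -0.0799, 0.212]
tcp_rot: [0.001, -0.0, 1.0, -0.0]
wrist_force: [-0.4, 0.7, 0.2]
gripper_width: 0.0597
grip_force: 0.0
```

apply_moves(
  plan=[
    [[0, 0, 0.65], [0, 0, 0.5]],
    [[0, 0, 0.65], [0, 0, 0.5]],
    [[0, 0, 0.65], [0, 0, 0.5]],
    [[0, 0, 0.65], [0, 0, 0.5]],
    [[0, 0, 0.65], [0, 0, 0]],
    [[0, 0, 0.65], [0, 0, 0]],
    [[0, 0, 0.64], [0, 0, 0]],
    [[0, 0, 0], [0, 0, 0]],
  ],
)

```text
time_s: 6.97
eef_pos: [0.4197, -0.0797, 0.0733]
tcp_rot: [-0.001, 0.104, 0.995, 0.0]
wrist_force: [-0.9, 0.1, 0.1]
gripper_width: 0.06
grip_force: 0.0
```

apply_moves(
  plan=[
    [[0, 0, 0], [0, 0, 0]],
    [[0, 0, 0], [0, 0, 0]],
    [[0, 0, 0], [0, 0, 0]],
    [[0, 0, 0], [0, 0, 0]],
    [[0, 0, 0], [0, 0, 0]],
    [[0, 0, 0], [0, 0, 0]],
    [[0, 0, 0], [0, 0, 0]],
    [[0, 0, -0.5], [0, 0, 0]],
  ],
  claw=1,
)

```text
time_s: 7.63
eef_pos: [0.42, -0.0798, 0.0897]
tcp_rot: [-0.0, 0.104, 0.995, 0.0]
wrist_force: [-1.0, -0.4, 0.2]
gripper_width: 0.0203
grip_force: 59.2
```

apply_moves(
  plan=[
    [[0, 0, -1], [0, 0, -0.5]],
    [[0, 0, -1], [0, 0, -0.5]],
    [[0, 0, -1], [0, 0, -0.5]],
    [[0, 0, -1], [0, 0, -0.5]],
    [[-1, -0.1, 0], [0, 0, 0]],
    [[-1, -0.1, 0], [0, 0, 0]],
    [[-1, -0.1, 0], [0, 0, 0]],
    [[-1, -0.1, 0], [0, 0, 0]],
  ],
)

```text
time_s: 8.3
eef_pos: [0.5418, -0.0919, 0.2115]
tcp_rot: [0.001, -0.001, 1.0, -0.0]
wrist_force: [0.9, 0.1, -0.2]
gripper_width: 0.0204
grip_force: 59.1
```

apply_moves(
  plan=[
    [[-1, -0.1, 0], [0, 0, 0]],
    [[-1, -0.1, 0], [0, 0, 0]],
    [[-1, -0.1, 0], [0, 0, 0]],
    [[-1, -0.1, 0], [0, 0, 0]],
    [[0, 0, 0.9], [0, 0, 0]],
    [[0, 0, 0.9], [0, 0, 0]],
    [[0, 0, 0.9], [0, 0, 0]],
    [[0, 0, 0], [0, 0, 0]],
  ],
)

```text
time_s: 8.97
eef_pos: [0.657, -0.1029, 0.1243]
tcp_rot: [-0.004, -0.001, 1.0, 0.0]
wrist_force: [-2.1, 0.2, 0.1]
gripper_width: 0.0202
grip_force: 59.1
```

apply_moves(
  plan=[
    [[0, 0, 0], [0, 0, 0]],
    [[0, 0, 0], [0, 0, 0]],
    [[0, 0, 0], [0, 0, 0]],
    [[0, 0, 0], [0, 0, 0]],
    [[0, 0, 0], [0, 0, 0]],
    [[0, 0, -0.9], [0, 0, 0]],
    [[0, 0, -0.9], [0, 0, 0]],
    [[0, 0, -0.9], [0, 0, 0]],
  ],
  claw=0.3,
)

```text
time_s: 9.63
eef_pos: [0.6602, -0.1036, 0.2111]
tcp_rot: [-0.0, -0.001, 1.0, -0.0]
wrist_force: [-0.1, -0.5, 1.2]
gripper_width: 0.0595
grip_force: 0.0
```

```bash
python3 - <<'E'
from scr import *
S={n:env.snapshot(n) for n in("top","side")}
scraps(S)
E
```

```text
wood [278.  212.7] 151.0 flat(.015) [0.506 0.012] tri [array([0.505, 0.013, 0.012]), np.float64(0.003)] size [0.032 0.047] long ang 30
pap [340.5 241.1] 95.0 flat(.015) [ 0.424 -0.165] tri [array([ 0.423, -0.164,  0.027]), np.float64(0.001)] size [0.031 0.034] long ang 179
```

apply_moves(
  plan=[
    [[0.86, 0.645, 0], [0, 0, 0]],
    [[0.86, 0.645, 0], [0, 0, 0]],
    [[0.86, 0.645, 0], [0, 0, 0]],
    [[0.86, 0.645, 0], [0, 0, 0]],
    [[0.86, 0.645, 0], [0, 0, 0]],
    [[0.86, 0.645, 0], [0, 0, 0]],
    [[0, 0, 0.5], [0, 0, -1]],
    [[0, 0, 0.5], [0, 0, -1]],
  ],
  claw=0.4,
)

```text
time_s: 10.4
eef_pos: [0.5046, 0.0141, 0.1803]
tcp_rot: [0.001, -0.109, 0.994, 0.0]
wrist_force: [0.6, 0.0, -0.6]
gripper_width: 0.0512
grip_force: 0.0
```

apply_moves(
  plan=[
    [[0, 0, 0.6], [0, 0, -1]],
    [[0, 0, 0.6], [0, 0, -1]],
    [[0, 0, 0.6], [0, 0, -0.5]],
    [[0, 0, 0.6], [0, 0, 0]],
    [[0, 0, 0.6], [0, 0, 0]],
    [[0, 0, 0.43], [0, 0, 0]],
    [[0, 0, 0], [0, 0, 0]],
    [[0, 0, 0], [0, 0, 0]],
  ],
)

```text
time_s: 11.07
eef_pos: [0.5051, 0.0123, 0.0766]
tcp_rot: [-0.001, -0.234, 0.972, 0.0]
wrist_force: [-0.3, 0.7, -0.3]
gripper_width: 0.0514
grip_force: 0.0
```

apply_moves(
  plan=[
    [[0, 0, 0], [0, 0, 0]],
    [[0, 0, 0], [0, 0, 0]],
    [[0, 0, 0], [0, 0, 0]],
    [[0, 0, 0], [0, 0, 0]],
    [[0, 0, 0], [0, 0, 0]],
    [[0, 0, 0], [0, 0, 0]],
    [[0, 0, 0], [0, 0, 0]],
    [[0, 0, -0.5], [0, 0, 0]],
  ],
  claw=1,
)

```text
time_s: 11.73
eef_pos: [0.5045, 0.0123, 0.0911]
tcp_rot: [-0.001, -0.234, 0.972, 0.0]
wrist_force: [-0.2, -0.2, -0.4]
gripper_width: 0.0287
grip_force: 59.3
```

apply_moves(
  plan=[
    [[0, 0, -1], [0, 0, 1]],
    [[0, 0, -1], [0, 0, 1]],
    [[0, 0, -1], [0, 0, 1]],
    [[0, 0, -1], [0, 0, 1]],
    [[0, 0, 0], [0, 0, 0.5]],
    [[-0.91, -0.48, 0], [0, 0, 0]],
    [[-0.91, -0.48, 0], [0, 0, 0]],
    [[-0.91, -0.48, 0], [0, 0, 0]],
  ],
)

```text
time_s: 12.4
eef_pos: [0.5884, -0.0309, 0.213]
tcp_rot: [0.001, -0.001, 1.0, 0.0]
wrist_force: [0.3, 0.6, -0.4]
gripper_width: 0.0288
grip_force: 59.2
```

apply_moves(
  plan=[
    [[-0.91, -0.48, 0], [0, 0, 0]],
    [[-0.91, -0.48, 0], [0, 0, 0]],
    [[-0.91, -0.48, 0], [0, 0, 0]],
    [[0, 0, 0.9], [0, 0, 0]],
    [[0, 0, 0.9], [0, 0, 0]],
    [[0, 0, 0.9], [0, 0, 0]],
    [[0, 0, 0], [0, 0, 0]],
    [[0, 0, 0], [0, 0, 0]],
  ],
)

```text
time_s: 13.07
eef_pos: [0.6684, -0.0737, 0.1302]
tcp_rot: [-0.001, -0.001, 1.0, 0.0]
wrist_force: [0.7, 0.2, 0.8]
gripper_width: 0.0286
grip_force: 59.3
```

apply_moves(
  plan=[
    [[0, 0, 0], [0, 0, 0]],
    [[0, 0, 0], [0, 0, 0]],
    [[0, 0, 0], [0, 0, 0]],
    [[0, 0, 0], [0, 0, 0]],
    [[0, 0, -0.9], [0, 0, 0]],
    [[0, 0, -0.9], [0, 0, 0]],
    [[0, 0, -0.9], [0, 0, 0]],
    [[0, 1, 0], [0, 0, 0]],
  ],
  claw=0.3,
)

```text
time_s: 13.73
eef_pos: [0.6722, -0.0526, 0.219]
tcp_rot: [0.005, 0.004, 1.0, -0.003]
wrist_force: [1.5, -2.2, 0.5]
gripper_width: 0.0597
grip_force: 0.0
```

```bash
python3 - <<'E'
from scr import *
S={n:env.snapshot(n) for n in("top","side")}
scraps(S)
E
```

```text
pap [330.6 257.5] 43.0 flat(.015) [ 0.378 -0.136] tri [array([ 0.398, -0.152,  0.031]), np.float64(0.053)] size [0.008 0.119] long ang 91
pap [339.1 240.8] 132.5 flat(.015) [ 0.425 -0.161] tri [array([ 0.425, -0.161,  0.025]), np.float64(0.001)] size [0.034 0.037] long ang 90
pap [337.4 207.7] 125.0 flat(.015) [ 0.52  -0.158] tri [array([ 0.514, -0.153,  0.031]), np.float64(0.01)] size [0.036 0.036] long ang 112
```

apply_moves(
  plan=[
    [[0.82, -0.62, 0], [0, 0, 0]],
    [[0.82, -0.62, 0], [0, 0, 0]],
    [[0.82, -0.62, 0], [0, 0, 0]],
    [[0.82, -0.62, 0], [0, 0, 0]],
    [[0.82, -0.62, 0], [0, 0, 0]],
    [[0.82, -0.62, 0], [0, 0, 0]],
    [[0, 0, 0], [0, 0, 0]],
    [[0, 0, 0], [0, 0, 0]],
  ],
)

```text
time_s: 14.5
eef_pos: [0.5206, -0.1572, 0.2123]
tcp_rot: [-0.0, 0.001, 1.0, -0.0]
wrist_force: [0.7, 0.7, -1.1]
gripper_width: 0.0599
grip_force: 0.0
```

apply_moves(
  plan=[
    [[0, 0, 0.7], [0, 0, 0]],
    [[0, 0, 0.7], [0, 0, 0]],
    [[0, 0, 0.7], [0, 0, 0]],
    [[0, 0, 0.7], [0, 0, 0]],
    [[0, 0, 0.7], [0, 0, 0]],
    [[0, 0, 0.7], [0, 0, 0]],
    [[0, 0, 0.2], [0, 0, 0]],
    [[0, 0, 0], [0, 0, 0]],
  ],
)

```text
time_s: 15.17
eef_pos: [0.5217, -0.1545, 0.0784]
tcp_rot: [-0.001, -0.001, 1.0, 0.001]
wrist_force: [0.0, -0.2, 0.8]
gripper_width: 0.0602
grip_force: 0.0
```

apply_moves(
  plan=[
    [[0, 0, 0], [0, 0, 0]],
    [[0, 0, 0], [0, 0, 0]],
    [[0, 0, 0], [0, 0, 0]],
    [[0, 0, 0], [0, 0, 0]],
    [[0, 0, 0], [0, 0, 0]],
    [[0, 0, 0], [0, 0, 0]],
    [[0, 0, 0], [0, 0, 0]],
    [[0, 0, -0.5], [0, 0, 0]],
  ],
  claw=1,
)

```text
time_s: 15.83
eef_pos: [0.5211, -0.1553, 0.0941]
tcp_rot: [-0.001, -0.001, 1.0, 0.0]
wrist_force: [-0.8, -0.3, 0.0]
gripper_width: 0.0386
grip_force: 56.6
```

apply_moves(
  plan=[
    [[0, 0, -1], [0, 0, 0]],
    [[0, 0, -1], [0, 0, 0]],
    [[0, 0, -1], [0, 0, 0]],
    [[0, 0, -1], [0, 0, 0]],
    [[-0.94, 0.25, 0], [0, 0, 0]],
    [[-0.94, 0.25, 0], [0, 0, 0]],
    [[-0.94, 0.25, 0], [0, 0, 0]],
    [[-0.94, 0.25, 0], [0, 0, 0]],
  ],
)

```text
time_s: 16.5
eef_pos: [0.636, -0.1252, 0.2161]
tcp_rot: [0.001, -0.0, 1.0, -0.0]
wrist_force: [-0.1, -0.4, -0.5]
gripper_width: 0.0385
grip_force: 56.6
```

apply_moves(
  plan=[
    [[-0.94, 0.25, 0], [0, 0, 0]],
    [[0, 0, 0], [0, 0, 0]],
    [[0, 0, 0.9], [0, 0, 0]],
    [[0, 0, 0.9], [0, 0, 0]],
    [[0, 0, 0.7], [0, 0, 0]],
    [[0, 0, 0], [0, 0, 0]],
    [[0, 0, 0], [0, 0, 0]],
    [[0, 0, 0], [0, 0, 0]],
  ],
)

```text
time_s: 17.17
eef_pos: [0.6636, -0.1184, 0.1416]
tcp_rot: [0.001, -0.0, 1.0, -0.0]
wrist_force: [-0.3, 0.7, 0.4]
gripper_width: 0.0387
grip_force: 56.6
```

apply_moves(
  plan=[
    [[0, 0, 0], [0, 0, 0]],
    [[0, 0, 0], [0, 0, 0]],
    [[0, 0, 0], [0, 0, 0]],
    [[0, 0, 0], [0, 0, 0]],
    [[0, 0, -0.9], [0, 0, 0]],
    [[0, 0, -0.9], [0, 0, 0]],
    [[0, 0, -0.7], [0, 0, 0]],
    [[0, 0, 0], [0, 0, 0]],
  ],
  claw=0.3,
)

```text
time_s: 17.83
eef_pos: [0.6654, -0.1187, 0.2203]
tcp_rot: [0.004, -0.0, 1.0, -0.001]
wrist_force: [1.3, 0.6, 0.4]
gripper_width: 0.0599
grip_force: 0.0
```

apply_moves(
  plan=[
    [[0.99, -0.19, 0], [0, 0, 0]],
    [[0.99, -0.19, 0], [0, 0, 0]],
    [[0.99, -0.19, 0], [0, 0, 0]],
    [[0.99, -0.19, 0], [0, 0, 0]],
    [[0.99, -0.19, 0], [0, 0, 0]],
    [[0.99, -0.19, 0], [0, 0, 0]],
    [[0.99, -0.19, 0], [0, 0, 0]],
    [[0.99, -0.19, 0], [0, 0, 0]],
  ],
)

```text
time_s: 18.5
eef_pos: [0.4237, -0.164, 0.2147]
tcp_rot: [0.0, -0.001, 1.0, -0.0]
wrist_force: [0.7, 0.3, -0.1]
gripper_width: 0.0597
grip_force: 0.0
```

```bash
python3 - <<'E'
from scr import *
print(env.sense()["eef_pos"])
S={n:env.snapshot(n) for n in("top","side")}
scraps(S)
E
```

```text
[ 0.42365544 -0.16399359  0.21473586]
pap [294.  257.9] 104.5 flat(.015) [ 0.377 -0.033] tri [array([ 0.424, -0.072, -0.038]), np.float64(0.119)] size [0.006 0.175] long ang 90
```

apply_moves(
  plan=[
    [[0, 0, 0.7], [0, 0, 0]],
    [[0, 0, 0.7], [0, 0, 0]],
    [[0, 0, 0.7], [0, 0, 0]],
    [[0, 0, 0.7], [0, 0, 0]],
    [[0, 0, 0.7], [0, 0, 0]],
    [[0, 0, 0.7], [0, 0, 0]],
    [[0, 0, 0.3], [0, 0, 0]],
    [[0, 0, 0], [0, 0, 0]],
  ],
)

```text
time_s: 19.27
eef_pos: [0.4245, -0.1634, 0.0782]
tcp_rot: [-0.002, -0.001, 1.0, 0.001]
wrist_force: [0.5, 0.2, -0.6]
gripper_width: 0.0598
grip_force: 0.0
```

apply_moves(
  plan=[
    [[0, 0, 0], [0, 0, 0]],
    [[0, 0, 0], [0, 0, 0]],
    [[0, 0, 0], [0, 0, 0]],
    [[0, 0, 0], [0, 0, 0]],
    [[0, 0, 0], [0, 0, 0]],
    [[0, 0, 0], [0, 0, 0]],
    [[0, 0, 0], [0, 0, 0]],
    [[0, 0, -0.5], [0, 0, 0]],
  ],
  claw=1,
)

```text
time_s: 19.93
eef_pos: [0.4246, -0.1636, 0.0942]
tcp_rot: [-0.001, -0.001, 1.0, 0.0]
wrist_force: [-1.1, 0.6, 0.3]
gripper_width: 0.0349
grip_force: 59.8
```

apply_moves(
  plan=[
    [[0, 0, -1], [0, 0, 0]],
    [[0, 0, -1], [0, 0, 0]],
    [[0, 0, -1], [0, 0, 0]],
    [[0, 0, -1], [0, 0, 0]],
    [[-0.89, 0.4, 0], [0, 0, 0]],
    [[-0.89, 0.4, 0], [0, 0, 0]],
    [[-0.89, 0.4, 0], [0, 0, 0]],
    [[-0.89, 0.4, 0], [0, 0, 0]],
  ],
)

```text
time_s: 20.6
eef_pos: [0.5331, -0.1151, 0.2158]
tcp_rot: [0.001, -0.0, 1.0, -0.0]
wrist_force: [0.9, -0.4, 0.5]
gripper_width: 0.035
grip_force: 59.8
```

apply_moves(
  plan=[
    [[-0.89, 0.4, 0], [0, 0, 0]],
    [[-0.89, 0.4, 0], [0, 0, 0]],
    [[-0.89, 0.4, 0], [0, 0, 0]],
    [[-0.89, 0.4, 0], [0, 0, 0]],
    [[-0.89, 0.4, 0], [0, 0, 0]],
    [[0, 0, 0.9], [0, 0, 0]],
    [[0, 0, 0.9], [0, 0, 0]],
    [[0, 0, 0.7], [0, 0, 0]],
  ],
)

```text
time_s: 21.27
eef_pos: [0.6652, -0.055, 0.1385]
tcp_rot: [-0.0, -0.001, 1.0, 0.0]
wrist_force: [-0.6, -0.1, -0.7]
gripper_width: 0.0351
grip_force: 59.7
```

apply_moves(
  plan=[
    [[0, 0, 0], [0, 0, 0]],
    [[0, 0, 0], [0, 0, 0]],
    [[0, 0, 0], [0, 0, 0]],
    [[0, 0, 0], [0, 0, 0]],
    [[0, 0, 0], [0, 0, 0]],
    [[0, 0, -0.9], [0, 0, 0]],
    [[0, 0, -0.9], [0, 0, 0]],
    [[0, 0, -0.7], [0, 0, 0]],
  ],
  claw=0.3,
)

```text
time_s: 21.93
eef_pos: [0.6661, -0.0558, 0.2177]
tcp_rot: [0.001, -0.0, 1.0, -0.0]
wrist_force: [1.5, -0.2, -0.6]
gripper_width: 0.06
grip_force: 0.0
```

apply_moves(
  plan=[
    [[0.6, -0.9, -0.25], [0, 0, 0]],
    [[0.6, -0.9, -0.25], [0, 0, 0]],
    [[0.6, -0.9, -0.25], [0, 0, 0]],
    [[0.6, -0.9, -0.25], [0, 0, 0]],
    [[0.5, -0.9, -0.25], [0, 0, 0]],
    [[0.5, -0.9, -0.25], [0, 0, 0]],
    [[0.5, -0.9, -0.25], [0, 0, 0]],
    [[0, 0, 0], [0, 0, 0]],
  ],
)

```text
time_s: 22.6
eef_pos: [0.5453, -0.2529, 0.2704]
tcp_rot: [0.001, 0.004, 1.0, -0.003]
wrist_force: [-0.5, -0.6, -0.6]
gripper_width: 0.0596
grip_force: 0.0
```

```bash
python3 - <<'E'
from scr import *
S={n:env.snapshot(n) for n in("top","side")}
a=cv2.resize(S["top"]["color"][115:265,240:400],None,fx=4,fy=4,interpolation=cv2.INTER_CUBIC)[:,:,::-1]
b=cv2.resize(S["side"]["color"][180:340,200:380],None,fx=2,fy=2)[:,:,::-1]
o=np.zeros((600,800,3),np.uint8);o[:,:400]=a[:,100:500];o[:320,440:]=b
cv2.imwrite("pics/bin1.png",np.clip(o*2.,0,255).astype(np.uint8))
E
```

```text
(no output)
```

View pics/bin1.png

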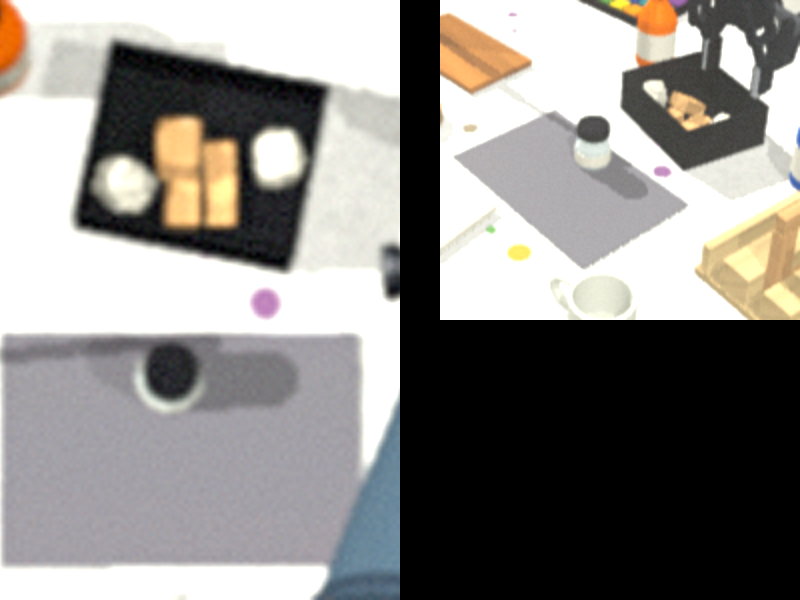

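All five scraps lie in the bin: offcuts at about (195,175), wads at (125,185) and (275,155). The mat is empty except for the jar. Frames next.

```bash
python3 - <<'E'
from h import *
print(env.sense()["eef_pos"])
s=env.snapshot("top")
print(onz(s,(423.6,194.9),.132),onz(s,(446.4,195.3),.147))
E
```

```text
[ 0.54820459 -0.24660669  0.26883962]
[ 0.53897403 -0.37674549  0.132     ] [ 0.53549173 -0.43261424  0.147     ]
```

apply_moves(
  plan=[
    [[0, -0.9, 0], [0, 0, 0]],
    [[0, -0.9, 0], [0, 0, 0]],
    [[0, -0.9, 0], [0, 0, 0]],
    [[0, -0.9, 0], [0, 0, 0]],
    [[0, -0.9, 0], [0, 0, 0]],
    [[0, -0.9, 0], [0, 0, 0]],
    [[0, -0.6, 0], [0, 0, 0.42]],
    [[0, 0, 0], [0, 0, 0]],
  ],
  claw=0.5,
)

```text
time_s: 23.42
eef_pos: [0.5482, -0.4281, 0.2671]
tcp_rot: [-0.0, 0.024, 1.0, -0.001]
wrist_force: [-0.6, 0.1, 0.5]
gripper_width: 0.0429
grip_force: 0.0
```

apply_moves(
  plan=[
    [[0.4, -0.17, 0], [0, 0, 0]],
    [[0, 0, 0.4], [0, 0, 0]],
    [[0, 0, 0.4], [0, 0, 0]],
    [[0, 0, 0.4], [0, 0, 0]],
    [[0, 0, 0.4], [0, 0, 0]],
    [[0, 0, 0.4], [0, 0, 0]],
    [[0, 0, 0.15], [0, 0, 0]],
    [[0, 0, 0], [0, 0, 0]],
  ],
)

```text
time_s: 24.08
eef_pos: [0.536, -0.4284, 0.2006]
tcp_rot: [-0.001, 0.021, 1.0, 0.001]
wrist_force: [0.0, 0.1, -0.2]
gripper_width: 0.0424
grip_force: 0.0
```

```bash
python3 - <<'E'
from h import *
print(env.sense()["eef_pos"])
s=env.snapshot("side");t=env.snapshot("top")
a=cv2.resize(s["color"][200:360,320:460],None,fx=3,fy=3)[:,:,::-1]
b=cv2.resize(t["color"][150:250,370:480],None,fx=3,fy=3)[:,:,::-1]
o=np.zeros((480,760,3),np.uint8);o[:,:420]=a;o[:300,425:755]=b
cv2.imwrite("pics/gr1.png",np.clip(o*1.8,0,255).astype(np.uint8))
E
```

```text
[ 0.53604145 -0.42840512  0.2006086 ]
```

View pics/gr1.png

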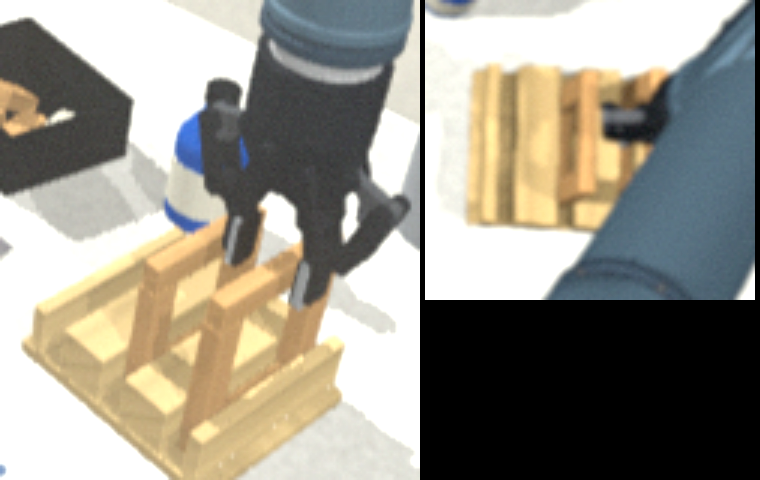

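The fingers straddle the right-hand frame: right finger outside at (305,285), left finger between the two frames at (235,240). I'll nudge the hand 4 mm and close.

apply_moves(
  plan=[
    [[0, -0.15, 0], [0, 0, 0]],
    [[0, 0, 0], [0, 0, 0]],
    [[0, 0, 0], [0, 0, 0]],
    [[0, 0, 0], [0, 0, 0]],
    [[0, 0, 0], [0, 0, 0]],
    [[0, 0, 0], [0, 0, 0]],
    [[0, 0, 0], [0, 0, 0]],
    [[0, 0, 0], [0, 0, 0]],
  ],
  claw=1,
)

```text
time_s: 24.85
eef_pos: [0.5367, -0.4343, 0.2038]
tcp_rot: [0.001, 0.022, 1.0, -0.001]
wrist_force: [-1.2, -0.4, 5.1]
gripper_width: 0.0125
grip_force: 59.5
```

apply_moves(
  plan=[
    [[0, 0, -0.3], [0, 0, 0]],
    [[0, 0, -0.6], [0, 0, 0]],
    [[0, 0, -0.6], [0, 0, 0]],
    [[0, 0, -0.6], [0, 0, 0]],
    [[0, 0, -0.6], [0, 0, 0]],
    [[0, 0, -0.6], [0, 0, 0]],
    [[0, 0, -0.6], [0, 0, 0]],
    [[0, 0, -0.6], [0, 0, 0]],
  ],
)

```text
time_s: 25.52
eef_pos: [0.5362, -0.4335, 0.3388]
tcp_rot: [-0.0, 0.021, 1.0, 0.0]
wrist_force: [-1.1, 0.7, -0.9]
gripper_width: 0.0123
grip_force: 58.7
```

apply_moves(
  plan=[
    [[0, 0, 0], [0, 0, -0.42]],
    [[0, 0.9, 0], [0, 0, 0]],
    [[0, 0.9, 0], [0, 0, 0]],
    [[0, 0.9, 0], [0, 0, 0]],
    [[0, 0.9, 0], [0, 0, 0]],
    [[0, 0.9, 0], [0, 0, 0]],
    [[0, 0.9, 0], [0, 0, 0]],
    [[0, 0.9, 0], [0, 0, 0]],
  ],
)

```text
time_s: 26.18
eef_pos: [0.5358, -0.2433, 0.338]
tcp_rot: [-0.0, -0.001, 1.0, 0.0]
wrist_force: [1.0, -0.3, -0.9]
gripper_width: 0.0125
grip_force: 58.8
```

apply_moves(
  plan=[
    [[0, 0.9, 0], [0, 0, 0]],
    [[0, 0.9, 0], [0, 0, 0]],
    [[0, 0.9, 0], [0, 0, 0]],
    [[0, 0.9, 0], [0, 0, 0]],
    [[0, 0.9, 0], [0, 0, 0]],
    [[0, 0.9, 0], [0, 0, 0]],
    [[0, 0.9, 0], [0, 0, 0]],
    [[0, 0.9, 0], [0, 0, 0]],
  ],
)

```text
time_s: 26.85
eef_pos: [0.5356, -0.0275, 0.3381]
tcp_rot: [0.0, -0.001, 1.0, 0.0]
wrist_force: [0.4, 0.9, -1.0]
gripper_width: 0.0125
grip_force: 58.8
```

apply_moves(
  plan=[
    [[-0.06, 0.9, 0], [0, 0, 0]],
    [[-0.06, 0.9, 0], [0, 0, 0]],
    [[-0.06, 0.9, 0], [0, 0, 0]],
    [[-0.06, 0.8, 0], [0, 0, 0]],
    [[-0.06, 0.6, 0], [0, 0, 0]],
    [[0, 0.3, 0.4], [0, 0, -0.67]],
    [[0, 0, 0.57], [0, 0, 0]],
    [[0, 0, 0], [0, 0, 0]],
  ],
)

```text
time_s: 27.52
eef_pos: [0.543, 0.1038, 0.3062]
tcp_rot: [-0.002, -0.037, 0.999, -0.0]
wrist_force: [-0.8, -0.2, -1.1]
gripper_width: 0.012
grip_force: 58.8
```

```bash
python3 - <<'E'
from h import *
print(env.sense()["eef_pos"])
s=env.snapshot("side");t=env.snapshot("top")
a=cv2.resize(s["color"][90:250,160:350],None,fx=2.5,fy=2.5)[:,:,::-1]
b=cv2.resize(t["color"][165:245,130:260],None,fx=2.4,fy=2.4)[:,:,::-1]
o=np.zeros((400,795,3),np.uint8);o[:,:475]=a;o[:b.shape[0],480:480+b.shape[1]]=b
cv2.imwrite("pics/en1.png",np.clip(o*1.8,0,255).astype(np.uint8))
E
```

```text
[0.54300898 0.10379591 0.30618998]
```

View pics/en1.png

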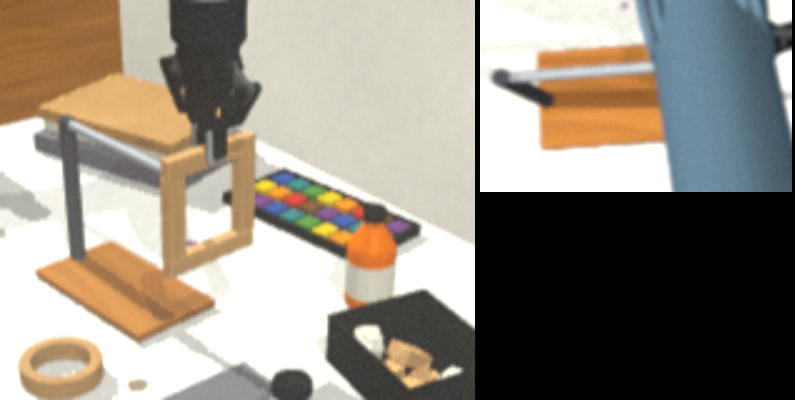

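Upright frame held at mid-top just short of the bar tip. In the side crop its top edge runs from (163,155) to (253,135) and its bottom corner is at (170,272). Checking the height by ray.

```bash
python3 - <<'E'
from h import *
s=env.snapshot("side")
n=np.array([-.07,1,0]) # frame normal ~ tool y
n=np.array([-np.sin(np.radians(4)),np.cos(np.radians(4)),0]); p0=np.array(env.sense()["eef_pos"])-n*.007
for q in ((163,155),(253,135),(170,272),(253,238)):
    o,d=ray(s,(160+q[0]/2.5-.3,90+q[1]/2.5-.3)); print(np.round(o+d*((p0-o)@n)/(d@n),3))
E
```

```text
[0.479 0.091 0.259]
[0.6   0.099 0.246]
[0.482 0.091 0.124]
[0.602 0.1   0.122]
```

apply_moves(
  plan=[
    [[0, 0, -0.2], [0, 0, 0]],
    [[0, 0.93, 0], [0, 0, 0]],
    [[0, 0.93, 0], [0, 0, 0]],
    [[0, 0.93, 0], [0, 0, 0]],
    [[0, 0.93, 0], [0, 0, 0]],
    [[0, 0.93, 0], [0, 0, 0]],
    [[0, 0.93, 0], [0, 0, 0]],
    [[0, 0.93, 0], [0, 0, 0]],
  ],
)

```text
time_s: 28.33
eef_pos: [0.5313, 0.2991, 0.3164]
tcp_rot: [0.001, -0.035, 0.999, 0.0]
wrist_force: [0.1, -0.3, -1.4]
gripper_width: 0.0128
grip_force: 58.8
```

apply_moves(
  plan=[
    [[0, 0, 0], [0, 0, 0]],
    [[0, 0, 0.2], [0, 0, 0]],
    [[0, 0, 0.2], [0, 0, 0]],
    [[0, 0, 0.2], [0, 0, 0]],
    [[0, 0, 0.2], [0, 0, 0]],
    [[0, 0, 0.15], [0, 0, 0]],
    [[0, 0, 0], [0, 0, 0]],
    [[0, 0, 0], [0, 0, 0]],
  ],
)

```text
time_s: 29.0
eef_pos: [0.5309, 0.2975, 0.2858]
tcp_rot: [-0.0, -0.035, 0.999, -0.0]
wrist_force: [-0.6, 0.6, -0.3]
gripper_width: 0.012
grip_force: 58.8
```

```bash
python3 - <<'E'
from h import *
print(env.sense()["eef_pos"])
s=env.snapshot("side")
a=cv2.resize(s["color"][90:240,140:300],None,fx=4,fy=4)[:,:,::-1]
cv2.imwrite("pics/hg1.png",np.clip(a*1.8,0,255).astype(np.uint8))
E
```

```text
[0.53092148 0.29749292 0.28582904]
```

View pics/hg1.png

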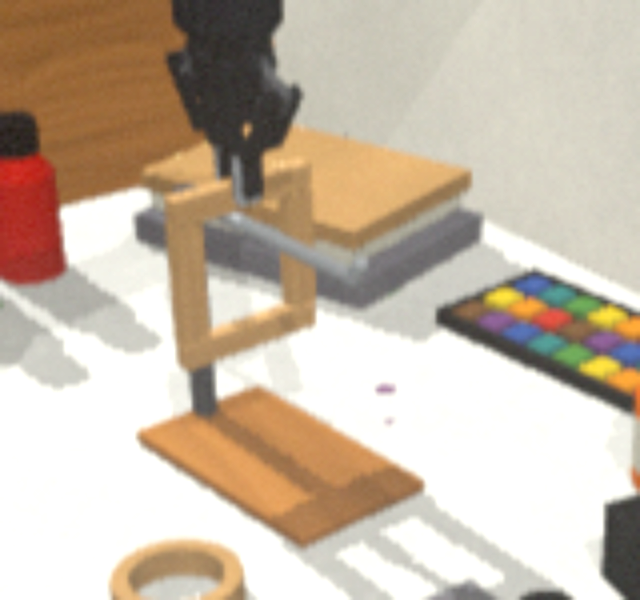

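The bar passes through the opening just under the top moulding, near (250,210). There is no contact yet, so I'll lower gently.

apply_moves(
  plan=[
    [[0, 0, 0.08], [0, 0, 0]],
    [[0, 0, 0.08], [0, 0, 0]],
    [[0, 0, 0], [0, 0, 0]],
    [[0, 0, 0], [0, 0, 0]],
    [[0, 0, 0], [0, 0, 0]],
    [[0, 0, 0], [0, 0, 0]],
    [[0, 0, 0], [0, 0, 0]],
    [[0, 0, 0], [0, 0, 0]],
  ],
)

```text
time_s: 29.72
eef_pos: [0.531, 0.2981, 0.2815]
tcp_rot: [0.0, -0.036, 0.999, 0.0]
wrist_force: [-0.6, -0.5, -0.5]
gripper_width: 0.0122
grip_force: 58.8
```

apply_moves(
  plan=[
    [[0, 0, 0.08], [0, 0, 0]],
    [[0, 0, 0], [0, 0, 0]],
    [[0, 0, 0], [0, 0, 0]],
    [[0, 0, 0], [0, 0, 0]],
    [[0, 0, 0], [0, 0, 0]],
    [[0, 0, 0], [0, 0, 0]],
    [[0, 0, 0], [0, 0, 0]],
    [[0, 0, 0], [0, 0, 0]],
  ],
)

```text
time_s: 30.38
eef_pos: [0.5312, 0.2982, 0.2796]
tcp_rot: [0.0, -0.036, 0.999, 0.0]
wrist_force: [-0.6, -1.0, 5.9]
gripper_width: 0.013
grip_force: 59.5
```

apply_moves(
  plan=[
    [[0, 0, 0], [0, 0, 0]],
    [[0, 0, 0], [0, 0, 0]],
    [[0, 0, 0], [0, 0, 0]],
    [[0, 0, 0], [0, 0, 0]],
    [[0, 0, 0], [0, 0, 0]],
    [[0, 0, 0], [0, 0, 0]],
    [[0, 0, -0.2], [0, 0, 0]],
    [[0, 0, -0.3], [0, 0, 0]],
  ],
  claw=0.6,
)

```text
time_s: 31.05
eef_pos: [0.5305, 0.2977, 0.2937]
tcp_rot: [-0.001, -0.036, 0.999, -0.0]
wrist_force: [-0.4, 0.3, -0.4]
gripper_width: 0.0344
grip_force: 0.0
```

apply_moves(
  plan=[
    [[0, 0, -0.6], [0, 0, 0]],
    [[0, 0, -0.6], [0, 0, 0]],
    [[0, 0, 0], [0, 0, 0.67]],
    [[0, -1, 0], [0, 0, 0]],
    [[0, -1, 0], [0, 0, 0]],
    [[0, -1, 0], [0, 0, 0]],
    [[0, -1, 0], [0, 0, 0]],
    [[0, -1, 0], [0, 0, 0]],
  ],
)

```text
time_s: 31.72
eef_pos: [0.5312, 0.1467, 0.3311]
tcp_rot: [0.001, -0.001, 1.0, 0.0]
wrist_force: [0.3, -0.5, -0.4]
gripper_width: 0.0343
grip_force: 0.0
```

apply_moves(
  plan=[
    [[0, -1, 0], [0, 0, 0]],
    [[0, -1, 0], [0, 0, 0]],
    [[0, -1, 0], [0, 0, 0]],
    [[0, -1, 0], [0, 0, 0]],
    [[0, -1, 0], [0, 0, 0]],
    [[0, -1, 0], [0, 0, 0]],
    [[0, -1, 0], [0, 0, 0]],
    [[0, -1, 0], [0, 0, 0]],
  ],
)

```text
time_s: 32.38
eef_pos: [0.5315, -0.0935, 0.3312]
tcp_rot: [0.001, -0.001, 1.0, 0.0]
wrist_force: [0.4, 0.1, -0.7]
gripper_width: 0.0342
grip_force: 0.0
```

```bash
python3 - <<'E'
from h import *
print(env.sense()["eef_pos"])
s=env.snapshot("side");t=env.snapshot("top")
a=cv2.resize(s["color"][120:340,150:440],None,fx=1.8,fy=1.8)[:,:,::-1]
b=cv2.resize(t["color"][155:265,130:230],None,fx=2.6,fy=2.6)[:,:,::-1]
o=np.zeros((400,800,3),np.uint8);o[:a.shape[0],:a.shape[1]]=a;o[:b.shape[0],530:530+b.shape[1]]=b
cv2.imwrite("pics/hg2.png",np.clip(o*1.8,0,255).astype(np.uint8))
E
```

```text
[ 0.53145154 -0.09347819  0.33122616]
```

View pics/hg2.png

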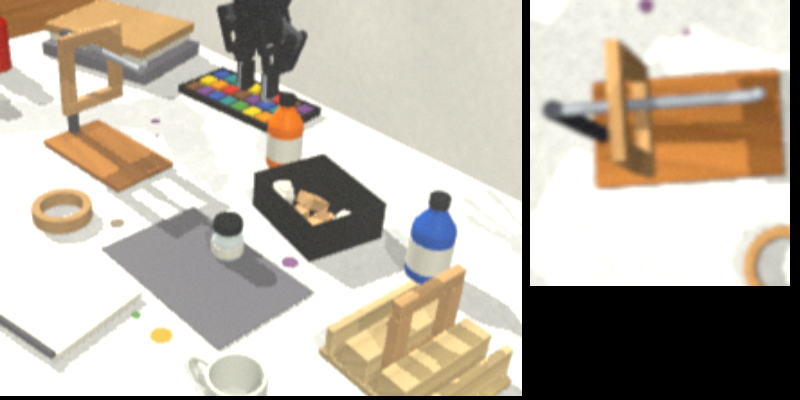

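Top crop (620,100) and side crop (90,70) show the medium frame hanging on the bar, level and about centred. Now the small one.

apply_moves(
  plan=[
    [[-0.25, -0.94, 0], [0, 0, 0]],
    [[0, -0.95, 0], [0, 0, 0]],
    [[0, -0.95, 0], [0, 0, 0]],
    [[0, -0.95, 0], [0, 0, 0]],
    [[0, -0.95, 0], [0, 0, 0]],
    [[0, -0.95, 0], [0, 0, 0]],
    [[0, -0.95, 0], [0, 0, 0]],
    [[0, -0.95, 0], [0, 0, 0]],
  ],
  claw=0.5,
)

```text
time_s: 33.15
eef_pos: [0.5395, -0.3204, 0.331]
tcp_rot: [0.001, -0.001, 1.0, 0.0]
wrist_force: [0.5, -0.5, 0.3]
gripper_width: 0.043
grip_force: 0.0
```

apply_moves(
  plan=[
    [[0, -0.95, 0], [0, 0, 0]],
    [[0, -0.9, 0], [0, 0, 0]],
    [[0, 0, 0.6], [0, 0, 0.42]],
    [[0, 0, 0.6], [0, 0, 0]],
    [[0, 0, 0.6], [0, 0, 0]],
    [[0, 0, 0.6], [0, 0, 0]],
    [[0, 0, 0], [0, 0, 0]],
    [[0, 0, 0], [0, 0, 0]],
  ],
)

```text
time_s: 33.82
eef_pos: [0.5393, -0.3745, 0.2581]
tcp_rot: [-0.0, 0.021, 1.0, 0.0]
wrist_force: [0.9, 0.1, 0.9]
gripper_width: 0.0426
grip_force: 0.0
```

apply_moves(
  plan=[
    [[0, -0.08, 0.5], [0, 0, 0]],
    [[0, 0, 0.5], [0, 0, 0]],
    [[0, 0, 0.5], [0, 0, 0]],
    [[0, 0, 0.5], [0, 0, 0]],
    [[0, 0, 0.33], [0, 0, 0]],
    [[0, 0, 0], [0, 0, 0]],
    [[0, 0, 0], [0, 0, 0]],
    [[0, 0, 0], [0, 0, 0]],
  ],
)

```text
time_s: 34.48
eef_pos: [0.5398, -0.3781, 0.1897]
tcp_rot: [0.001, 0.021, 1.0, -0.001]
wrist_force: [-1.0, 0.2, 1.1]
gripper_width: 0.0428
grip_force: 0.0
```

apply_moves(
  plan=[
    [[0, 0, 0], [0, 0, 0]],
    [[0, 0, 0], [0, 0, 0]],
    [[0, 0, 0], [0, 0, 0]],
    [[0, 0, 0], [0, 0, 0]],
    [[0, 0, 0], [0, 0, 0]],
    [[0, 0, 0], [0, 0, 0]],
    [[0, 0, 0], [0, 0, 0]],
    [[0, 0, 0], [0, 0, 0]],
  ],
  claw=1,
)

```text
time_s: 35.15
eef_pos: [0.5397, -0.3779, 0.1892]
tcp_rot: [0.001, 0.021, 1.0, -0.0]
wrist_force: [-0.8, 0.5, 5.8]
gripper_width: 0.0119
grip_force: 59.6
```

apply_moves(
  plan=[
    [[0, 0, -0.4], [0, 0, 0]],
    [[0, 0, -0.6], [0, 0, 0]],
    [[0, 0, -0.6], [0, 0, 0]],
    [[0, 0, -0.6], [0, 0, 0]],
    [[0, 0, -0.6], [0, 0, 0]],
    [[0, 0, -0.6], [0, 0, 0]],
    [[0, 0, -0.6], [0, 0, 0]],
    [[0, 0, -0.2], [0, 0, -0.42]],
  ],
)

```text
time_s: 35.82
eef_pos: [0.5396, -0.3782, 0.3177]
tcp_rot: [0.002, -0.0, 1.0, -0.001]
wrist_force: [0.3, 0.4, -1.2]
gripper_width: 0.0125
grip_force: 58.8
```

apply_moves(
  plan=[
    [[-0.12, 1, 0], [0, 0, 0]],
    [[0, 1, 0], [0, 0, 0]],
    [[0, 1, 0], [0, 0, 0]],
    [[0, 1, 0], [0, 0, 0]],
    [[0, 1, 0], [0, 0, 0]],
    [[0, 1, 0], [0, 0, 0]],
    [[0, 1, 0], [0, 0, 0]],
    [[0, 1, 0], [0, 0, 0]],
  ],
)

```text
time_s: 36.48
eef_pos: [0.5419, -0.1362, 0.3146]
tcp_rot: [-0.0, -0.0, 1.0, -0.0]
wrist_force: [1.0, -0.2, -1.0]
gripper_width: 0.0126
grip_force: 58.7
```

apply_moves(
  plan=[
    [[0, 1, 0], [0, 0, 0]],
    [[0, 1, 0], [0, 0, 0]],
    [[0, 1, 0], [0, 0, 0]],
    [[0, 1, 0], [0, 0, 0]],
    [[0, 1, 0], [0, 0, 0]],
    [[0, 0.9, 0], [0, 0, 0]],
    [[0, 0.7, 0], [0, 0, 0]],
    [[0, 0.4, 0], [0, 0, -0.67]],
  ],
)

```text
time_s: 37.15
eef_pos: [0.5416, 0.0758, 0.3146]
tcp_rot: [-0.0, -0.037, 0.999, 0.001]
wrist_force: [0.0, -0.6, -0.5]
gripper_width: 0.0122
grip_force: 58.8
```

```bash
python3 - <<'E'
from h import *
print(env.sense()["eef_pos"])
s=env.snapshot("side")
a=cv2.resize(s["color"][90:240,140:300],None,fx=4,fy=4)[:,:,::-1]
cv2.imwrite("pics/en2.png",np.clip(a*1.8,0,255).astype(np.uint8))
E
```

```text
[0.54159947 0.07580983 0.31458277]
```

View pics/en2.png

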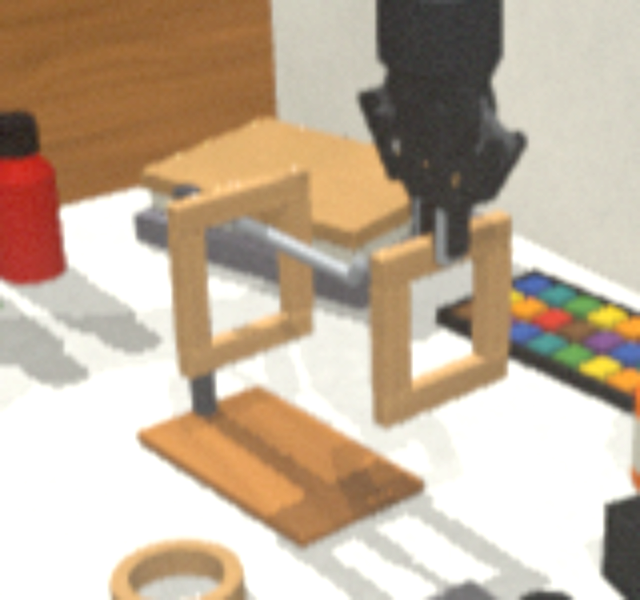

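The medium frame hangs steadily on the left. The small frame is held upright short of the tip, at (440,300). Sliding it on and lowering.

apply_moves(
  plan=[
    [[-0.17, 0, 0], [0, 0, 0]],
    [[0, 0.8, 0], [0, 0, 0]],
    [[0, 0.8, 0], [0, 0, 0]],
    [[0, 0.8, 0], [0, 0, 0]],
    [[0, 0.8, 0], [0, 0, 0]],
    [[0, 0.8, 0], [0, 0, 0]],
    [[0, 0.8, 0], [0, 0, 0]],
    [[0, 0, 0], [0, 0, 0]],
  ],
)

```text
time_s: 37.87
eef_pos: [0.5366, 0.2206, 0.3143]
tcp_rot: [0.0, -0.037, 0.999, 0.001]
wrist_force: [0.1, 0.9, -1.5]
gripper_width: 0.0122
grip_force: 58.8
```

apply_moves(
  plan=[
    [[0, 0, 0.2], [0, 0, 0]],
    [[0, 0, 0.2], [0, 0, 0]],
    [[0, 0, 0.2], [0, 0, 0]],
    [[0, 0, 0.2], [0, 0, 0]],
    [[0, 0, 0.2], [0, 0, 0]],
    [[0, 0, 0], [0, 0, 0]],
    [[0, 0, 0], [0, 0, 0]],
    [[0, 0, 0], [0, 0, 0]],
  ],
)

```text
time_s: 38.53
eef_pos: [0.5372, 0.2163, 0.2842]
tcp_rot: [0.0, -0.036, 0.999, 0.0]
wrist_force: [-0.3, -0.3, -0.3]
gripper_width: 0.0124
grip_force: 58.8
```

apply_moves(
  plan=[
    [[0, 0, 0.08], [0, 0, 0]],
    [[0, 0, 0], [0, 0, 0]],
    [[0, 0, 0], [0, 0, 0]],
    [[0, 0, 0], [0, 0, 0]],
    [[0, 0, 0], [0, 0, 0]],
    [[0, 0, 0], [0, 0, 0]],
    [[0, 0, 0], [0, 0, 0]],
    [[0, 0, 0], [0, 0, 0]],
  ],
)

```text
time_s: 39.2
eef_pos: [0.537, 0.2164, 0.2818]
tcp_rot: [0.0, -0.036, 0.999, -0.0]
wrist_force: [-0.5, 0.8, 0.1]
gripper_width: 0.0127
grip_force: 58.8
```

apply_moves(
  plan=[
    [[0, 0, 0.07], [0, 0, 0]],
    [[0, 0, 0], [0, 0, 0]],
    [[0, 0, 0], [0, 0, 0]],
    [[0, 0, 0], [0, 0, 0]],
    [[0, 0, 0], [0, 0, 0]],
    [[0, 0, 0], [0, 0, 0]],
    [[0, 0, 0], [0, 0, 0]],
    [[0, 0, 0], [0, 0, 0]],
  ],
)

```text
time_s: 39.87
eef_pos: [0.5373, 0.2165, 0.28]
tcp_rot: [0.0, -0.036, 0.999, 0.0]
wrist_force: [-0.5, -1.2, 5.4]
gripper_width: 0.0127
grip_force: 59.5
```

Contact at the same height as before. Releasing and backing off.

apply_moves(
  plan=[
    [[0, 0, 0], [0, 0, 0]],
    [[0, 0, 0], [0, 0, 0]],
    [[0, 0, 0], [0, 0, 0]],
    [[0, 0, 0], [0, 0, 0]],
    [[0, 0, 0], [0, 0, 0]],
    [[0, 0, 0], [0, 0, 0]],
    [[0, 0, -0.2], [0, 0, 0]],
    [[0, 0, -0.3], [0, 0, 0]],
  ],
  claw=0.6,
)

```text
time_s: 40.53
eef_pos: [0.5365, 0.2162, 0.2944]
tcp_rot: [-0.001, -0.036, 0.999, -0.0]
wrist_force: [1.2, 0.4, 0.2]
gripper_width: 0.0345
grip_force: 0.0
```

apply_moves(
  plan=[
    [[0, 0, -0.6], [0, 0, 0]],
    [[0, 0, -0.6], [0, 0, 0]],
    [[0, 0, -0.6], [0, 0, 0]],
    [[0, -1, 0], [0, 0, 0]],
    [[0, -1, 0], [0, 0, 0]],
    [[0, -1, 0], [0, 0, 0]],
    [[0, -1, 0], [0, 0, 0]],
    [[0, -1, 0], [0, 0, 0]],
  ],
)

```text
time_s: 41.2
eef_pos: [0.5478, 0.0654, 0.3498]
tcp_rot: [0.001, -0.036, 0.999, 0.0]
wrist_force: [0.5, 0.5, 0.5]
gripper_width: 0.0339
grip_force: 0.0
```

apply_moves(
  plan=[
    [[0, -1, 0], [0, 0, 0]],
    [[0, -1, 0], [0, 0, 0]],
    [[0, -1, 0], [0, 0, 0]],
    [[0, -1, 0], [0, 0, 0]],
    [[0, -1, 0], [0, 0, 0]],
    [[0, -1, 0], [0, 0, 0]],
    [[0, 0, 0], [0, 0, 0]],
    [[0, 0, 0], [0, 0, 0]],
  ],
)

```text
time_s: 41.87
eef_pos: [0.5604, -0.115, 0.3495]
tcp_rot: [0.001, -0.034, 0.999, -0.0]
wrist_force: [-0.5, 0.6, -0.1]
gripper_width: 0.034
grip_force: 0.0
```

```bash
python3 - <<'E'
from h import *
s=env.snapshot("side");t=env.snapshot("top")
a=cv2.resize(s["color"][110:340,150:440],None,fx=1.8,fy=1.8)[:,:,::-1]
b=cv2.resize(t["color"][115:265,130:230],None,fx=2.6,fy=2.6)[:,:,::-1]
o=np.zeros((420,800,3),np.uint8);o[:a.shape[0],:a.shape[1]]=a;o[:b.shape[0],530:530+b.shape[1]]=b
cv2.imwrite("pics/end.png",np.clip(o*1.8,0,255).astype(np.uint8))
E
```

```text
(no output)
```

View pics/end.png

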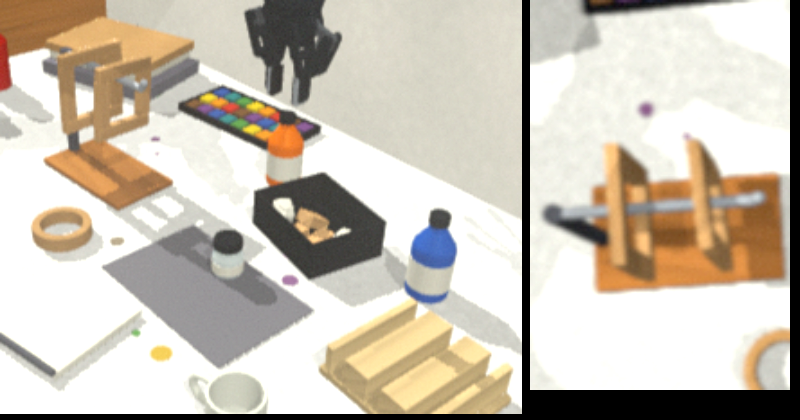

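Both frames hang apart on the bar (top crop x≈620 and 710), the rack is empty, the scraps are in the bin and the bystanders haven't moved.

apply_moves(
  plan=[
    [[0, 0, 0], [0, 0, 0]],
    [[0, 0, 0], [0, 0, 0]],
    [[0, 0, 0], [0, 0, 0]],
    [[0, 0, 0], [0, 0, 0]],
    [[0, 0, 0], [0, 0, 0]],
    [[0, 0, 0], [0, 0, 0]],
    [[0, 0, 0], [0, 0, 0]],
    [[0, 0, 0], [0, 0, 0]],
  ],
)

```text
time_s: 42.63
eef_pos: [0.5605, -0.1128, 0.3486]
tcp_rot: [-0.0, -0.036, 0.999, 0.0]
wrist_force: [-0.3, -0.0, 0.1]
gripper_width: 0.034
grip_force: 0.0
```

```bash
python3 -c "
from bench import env
print(env.hand_in())"
```

```text
the job is handed in; nothing more can be done
None
```

I handed the job in at about 43 s: all five scraps are in the bin, both frames that were present (medium and small) hang apart on the rail, and the bystanders look unmoved in the last pictures; the hand-in returned no verdict.

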